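# Level the crank checking fixture with a block level

### The job

Level the crank checking fixture: take the longest of the three block levels that fits flat on the plate between the spindle stub and the pedal rest, lay it there along the plate and let go, then turn the knob of the levelling foot until the bubble sits fully between the two black lines. Then press straight down on the middle of that level with about a kilo's weight so it cannot creep, and finish while still holding it pressed with the bubble centred, ready for me to nip up the lock nut. Leave the other levels and everything else on the mat where they lie.

Things in the scene. Friction and masses are not known exactly. Their poses are not given: they have to be found in the camera images.
- level_mid: The middle-sized of three look-alike aluminium block levels: 120 mm long (own x), 24 wide (y), 30 high (z), about 150 g. Origin at the centre of its underside. Flat top with a vial along its middle. The one that fits. Lies upright on the rubber mat (mat top 3 mm above the bench), lengthwise roughly along world x; the three levels swap places from run to run.
- bubble_mid (a joint): Bubble of the 120 mm level: offset (m) from mid-vial along the level's own +x. It floats to the higher end, 1 mm per mrad of slope (stops at 18.5 mm), and settles in 1 s. The bubble is 14 mm long; the two black lines' inner edges are 9.5 mm either side of the middle, so within 2.5 mm of 0 it lies fully between them.
- land (a point): Centre of the clear strip on top of the fixture's ground steel plate (260 x 110 mm, top 40 mm above the bench when level). x runs along the plate away from the levelling foot, z is up from the plate. Clear for 71.5 mm either way along x: at +x a round collar with a square spindle stub (38 mm tall), at -x a rest block (44 mm wide, 22 mm tall).
- knob (a point): On the upright axis of the levelling foot's black round knob, at the height to grip: 63 mm above the bench, 11 mm below the knob's top. Knob 40 mm across, 24 mm tall. It stays in place as it turns (0.07 N m friction) and stays as left. Clockwise from above raises this end of the plate: 1 rad tilts the plate 4.63 mrad (bubble 4.6 mm). Travel: nearly a turn past level.
- deck: The fixture's tilting plate, with stub, rest and the lug that the foot screws through (lock nut on it reaches 45 mm above the bench at level). Origin on its tilt axis, at the two fixed feet 111.5 mm to +x of the strip's centre and 29 mm below the plate's top; own x, z as the strip's. Tilts only about its y. At the start the foot's end (-x) is 7 to 16 mrad too low.
- level_short: The shortest of three look-alike aluminium block levels: 80 mm long (own x), 24 wide (y), 30 high (z), about 120 g. Origin at the centre of its underside. Flat top with a vial along its middle. A bystander: leave it.
- level_long: The longest of three look-alike aluminium block levels: 170 mm long (own x), 24 wide (y), 30 high (z), about 210 g. Origin at the centre of its underside. Flat top with a vial along its middle. Too long to lie between the stub and the rest. A bystander: leave it.
- crank: Grey aluminium crank arm, about 205 x 38 x 24 mm, lying on the mat nearer the robot than the fixture. Origin at the middle of its underside. Leave it.
- spanner: Stainless spanner, 170 mm long, lying on the mat nearer the robot than the levels. Leave it.
- clip: White plastic light clip, about 60 x 32 x 28 mm, on the mat, nearer the robot than the knob. Origin at its underside. Leave it.
- jar: Clear plastic jar with a white twist cap, 64 mm across, 84 mm tall, on the far side of the mat. Origin at the centre of its underside. Leave it.
There are look-alikes about, which are no part of the job. Leave any brown look-alike of the level_mid alone.

How it is judged:
By the outcome, as a careful person would: the job done as asked, in the order asked, and still so for the second after the job is handed in, while the arm keeps its last pose, push and grip.
It also fails if it takes over 72 s, if anything falls off the work surface, if the arm or the gripper's body presses on something with over 40 N, if the wrist force passes 120 N, or if a joint passes its speed limit or range.

### The arm

A 7-joint arm with a two-finger parallel gripper is mounted at the origin on the work surface. World frame = base frame: x ahead of the robot, y to its left, z up, the work surface at z = 0. Lengths are in m, angles in rad, forces in N, time in s.
With the tool pointing down it reaches from about 0.425 to 0.95 m from the base axis. Payload 4.7 kg.
Tool frame: the origin (TCP) lies between the finger pads; the fingertips stand 25 mm ahead of it and the grasp point (between the pads) lies 6 mm ahead of it; z points along the fingers, y is the line along which they close (so a half turn about z gives the same grasp; the last joint's range is limited). The gripper opens to 85 mm and grips with 20 to 120 N. Pads are 22 mm wide; open, the fingers measure 114 mm over their backs; the gripper's body (76 mm by 85 mm) begins 54 mm behind the grasp point. The pads swing forward as they close: fully open they stand 13 mm farther back than shut.
Start: joints at [1.166, 0.469, -0.049, 1.532, 0.024, 1.141, -0.082], TCP at [0.248, -0.628, 0.256] pointing down, gripper open.
Joint ranges: [-2.59, 2.59], [-0.33, 1.99], [-1.39, 1.29], [0.1, 2.45], [-1.04, 4.18], [0.21, 1.99], [-2.66, 2.66]. Speed limits (rad/s): [2.57, 2.57, 3.14, 3.14, 3.14, 3.14, 3.14].

### API

Orientations are given as a 3x3 rotation matrix whose columns are the frame's x, y, z axes.
In Python, from rig import * gives the robot as it stands. Calls block until the motion is done:
- movep(position, orientation): joint-space move of the TCP to a pose.
- move_l(position, attitude=None, feed=0.15, until_force=None): straight line of the TCP; attitude=None keeps the orientation; feed is the mean speed in m/s. With until_force (N) it stops when the force on the tool has changed by that much, and returns True; else False.
- move_joints(angles): joint-space move.
- command_gripper(opening, newtons=None): finger opening in m; newtons is the grip in N (None keeps the last); returns when the fingers have stopped.
- sleep(seconds).
- inverse_kinematics(position, orientation): joint angles nearest the present ones, or None.
- sense(): the state.
- camera(name): name is "side" or "top" or "wrist"; returns (picture, depth): 420x560x3 uint8, red, green, blue; 420x560 float32, m along the optical axis (not along the pixel's ray), 0 where there is no reading.
- camera_params(name): a dict with "K" (3x3 intrinsics, pixels), "dist" ([k1, k2, p1, p2, k3] as OpenCV has them; the pictures are not rectified), "position" and "rotation" of the camera in the world; the wrist camera has in their place "tool_from_camera" (4x4, takes a point from camera to tool coordinates, whose origin is the TCP and whose axes are the flange's). Camera axes: x right, y down, z forward; pixel columns grow to the right and rows downward; lengths in m; the calibration is good to about 2 mm. A picture is of the moment at which its call begins: read the wrist's pose just before it. camera_params takes no time and is no camera call.
A pose or a line that the arm cannot do raises Unreachable and nothing moves.
- finish_job(): hands the job in; it is judged then, once.
The state is a dict: "time_s": time; "joint_pos": joint angles; "qd": joint speeds; "joint_efforts": joint torques, N m; "position": TCP position; "tcp_rot": TCP orientation; "wrist_force": force on the tool from outside, world axes, zero at the start; "ft_torque": the same for the moment, N m; "finger_gap": finger opening in m; "gripper_force": force on a finger pad.
Only numpy, scipy, OpenCV 4.12 (cv2) and the standard library are available. Lean on these libraries where they do the work, as an engineer would, in place of code of your own. Each camera call takes 0.05 s, during which the arm holds its last target. There are 200 camera calls.

## Working session

There is one attempt and no reset: what is moved stays moved. The work goes in short steps, each a Python script; the robot and the scene stay as the last script left them, time stands still between calls to the robot, and variables do not carry over. Pictures are saved under pics/ and viewed, at most 10 in all, crops included, and the job is handed in when it is done.

```bash
mkdir -p pics; ls; cat > h.py <<'E'
from rig import *
import numpy as np, cv2
def save(name,cam):
    s=sense(); im,d=camera(cam); cv2.imwrite(f'pics/{name}.png',im[:,:,::-1]); np.savez(f'pics/{name}.npz',im=im,d=d,p=s['position'],R=s['tcp_rot']); return im,d,s
def cloud(im,d,cam,s=None):
    P=camera_params(cam);K=np.array(P['K']);h,w=d.shape
    u,v=np.meshgrid(np.arange(w),np.arange(h))
    n=cv2.undistortPoints(np.stack([u,v],-1).reshape(-1,1,2).astype(float),K,np.array(P['dist'],float)).reshape(h,w,2)
    c=np.dstack([n[...,0]*d,n[...,1]*d,d])
    if 'position' in P: return c@np.array(P['rotation']).T+np.array(P['position'])
    T=np.array(P['tool_from_camera']); c=c@T[:3,:3].T+T[:3,3]
    return c@np.array(s['tcp_rot']).T+np.array(s['position'])
E
python3 - <<'E'
from h import *
im,d,s=save('top0','top'); save('side0','side')
print(s)
print(camera_params('top'),camera_params('side')['position'],camera_params('wrist'))
E
```

```text
pics
{'time_s': 0.0, 'joint_pos': array([ 1.16610517,  0.46948263, -0.0485992 ,  1.53368901,  0.02412711,
        1.14095904, -0.08228597]), 'qd': array([ 5.90225014e-04,  9.84669214e-04,  1.66569314e-03, -8.12920257e-04,
       -5.06889447e-05,  6.38849299e-04,  1.32078739e-03]), 'joint_efforts': array([-3.70434827e-04, -5.10315049e+01, -4.69416752e-02, -2.37716299e+01,
        1.06528497e-02,  7.50644744e-03,  1.52127672e-05]), 'position': array([ 0.24754778, -0.62740822,  0.25523568]), 'tcp_rot': array([[ 9.30195245e-01,  3.67064250e-01, -8.01291042e-04],
       [ 3.67065113e-01, -9.30193548e-01,  1.77927869e-03],
       [-9.22461600e-05, -1.94920256e-03, -9.99998096e-01]]), 'wrist_force': array([ 0.29274171, -0.36502191,  0.09549573]), 'ft_torque': array([ 0.00881079, -0.01773337,  0.00851784]), 'gripper_force': 0.0, 'finger_gap': 0.08563579142215473}
{'K': array([[538.10103434,   0.        , 272.54260942],
       [  0.        , 538.10103434, 207.32276279],
       [  0.        ,   0.        ,   1.        ]]), 'dist': array([0.01818809, 0.        , 0.        , 0.        , 0.      
[... 163 characters left out ...]
00373929],
       [-0.00191084, -0.07071102, -0.99749501]])} [0.24738823 0.61326439 0.66008124] {'K': array([[303.80071156,   0.        , 285.38311351],
       [  0.        , 303.80071156, 206.69523987],
       [  0.        ,   0.        ,   1.        ]]), 'dist': array([-0.05835333,  0.        ,  0.        ,  0.        ,  0.        ]), 'tool_from_camera': array([[-3.29706025e-04, -9.61159691e-01, -2.75992643e-01,
         6.93777512e-02],
       [ 9.99999790e-01, -1.63034116e-04, -6.26843287e-04,
         6.83056885e-04],
       [ 5.57500283e-04, -2.75992792e-01,  9.61159543e-01,
        -1.17490657e-01],
       [ 0.00000000e+00,  0.00000000e+00,  0.00000000e+00,
         1.00000000e+00]])}
```

View pics/top0.png

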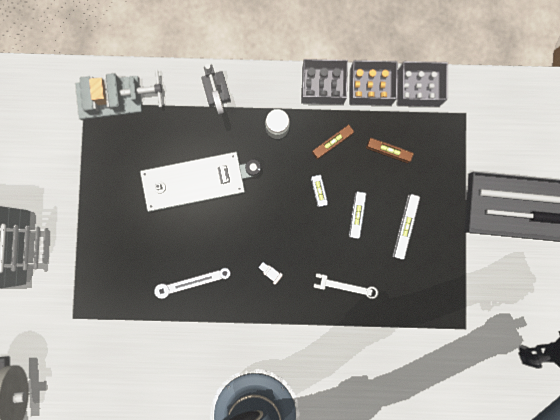

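View pics/side0.png

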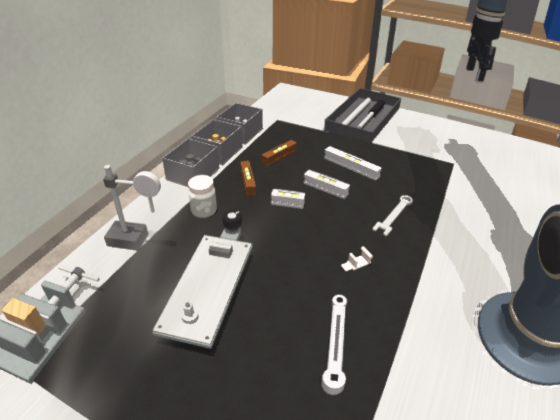

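Top view: the short level is at (319,190), mid (358,215) and long (406,227). The plate centre is near (192,182), the knob at (252,168), the stub at (158,187) and the rest at (224,175). Plate +x points to image left. Next I get metric positions.

```bash
cat > m.py <<'E'
from h import *
z=np.load('pics/top0.npz'); im,d=z['im'],z['d']; W=cloud(im,d,'top'); g=im.max(2).astype(int)
def rect(name,box,zlo,zhi,mn):
    u0,u1,v0,v1=box; w=W[v0:v1,u0:u1]; i=g[v0:v1,u0:u1]
    m=(w[...,2]>zlo)&(w[...,2]<zhi)&(i>=mn)
    n,l,st,_=cv2.connectedComponentsWithStats(m.astype(np.uint8)); k=1+np.argmax(st[1:,4]); p=w[l==k]
    r=cv2.minAreaRect((p[:,:2]*1000).astype(np.float32)); 
    print(name,len(p),'z',np.percentile(p[:,2],[10,50,90]).round(4),'rect',np.round(r[0],1),np.round(r[1],1),round(r[2],1),'mean',p.mean(0).round(4))
    return p
rect('mid',(340,375,185,245),.022,.05,0)
rect('short',(305,332,170,212),.022,.05,0)
rect('long',(388,425,190,262),.022,.05,0)
p=rect('plate',(130,248,140,220),.025,.05,100)
A=np.c_[p[:,:2],np.ones(len(p))];print(np.linalg.lstsq(A,p[:,2],rcond=None)[0])
rect('knob',(240,266,154,182),.060,.09,0)
rect('stub',(148,172,172,200),.048,.09,0)
rect('rest',(212,236,160,190),.052,.09,0)
rect('mat',(280,300,220,240),-.05,.02,0)
E
python3 m.py
```

```text
mid 422 z [0.0278 0.0323 0.0362] rect [ 527.3 -255.3] [ 25.1 120.1] 82.7 mean [ 0.5271 -0.2547  0.0321]
short 269 z [0.0269 0.0321 0.0364] rect [ 588.8 -153.1] [80.  24.7] 14.6 mean [ 0.5886 -0.1529  0.0317]
long 628 z [0.0277 0.0322 0.0361] rect [ 499.9 -383.7] [ 26.5 169.4] 75.7 mean [ 0.4995 -0.383   0.032 ]
plate 3941 z [0.0339 0.0381 0.0422] rect [605.9 174.8] [111.5 276.2] 13.3 mean [0.6031 0.1809 0.0381]
[-0.00155394  0.01097215  0.03706667]
knob 199 z [0.0695 0.0737 0.0775] rect [639.9  22.4] [38.1 38.8] 0.6 mean [0.6398 0.0215 0.0735]
stub 82 z [0.0489 0.0538 0.0742] rect [585.8 264.1] [27.5 25.6] 64.6 mean [0.5851 0.2625 0.059 ]
rest 129 z [0.0533 0.0572 0.0625] rect [622.5  99.1] [44.  23.3] 13.2 mean [0.6224 0.0988 0.0575]
mat 397 z [-0.0014  0.0027  0.0066] rect [484.7 -78.5] [51.1 51.2] 1.4 mean [ 0.4847 -0.0784  0.0027]
```

```bash
cat >> h.py <<'E'
def Rz(ax):  # tool down, tool x along world angle ax
    c,s=np.cos(ax),np.sin(ax); return np.array([[c,s,0],[s,-c,0],[0,0,-1.]])
LV=np.radians(-7.3); PL=np.radians(103.0)
rest=np.array([.6224,.0988]); stub=np.array([.5855,.2635]); knob=np.array([.6399,.022])
px=np.array([np.cos(PL),np.sin(PL)]); land=rest+px*(11.6+71.5)
E
python3 - <<'E'
from h import *
print(land,(stub-land)@px, (stub-rest), np.degrees(np.arctan2(*(stub-knob)[::-1])))
for n,p,a in [('pick',[.5272,-.255,.033],LV),('pick',[.5272,-.255,.033],LV+np.pi),('place',[*land,.075],PL),('place',[*land,.075],PL+np.pi),
  ]+[('knob',[*knob,.07],a) for a in np.arange(0,6.28,.785)]:
    q=inverse_kinematics(p,Rz(a)); print(n,round(a,2),None if q is None else np.round(q,2))
E
```

```text
[-18.07103262  81.06895238] -82.93122055642459 [-0.0369  0.1647] 102.69449630866836
pick -0.13 [ 0.44  0.6  -0.08  1.92  0.08  0.62 -1.39]
pick 3.01 [ 0.8   0.68 -0.58  1.9   0.54  0.73  1.35]
place 1.8 None
place 4.94 None
knob 0.0 [ 0.09  0.63 -0.27  1.76  0.23  0.78 -1.86]
knob 0.78 [ 0.19  0.65 -0.41  1.75  0.34  0.81 -1.17]
knob 1.57 [ 0.31  0.69 -0.59  1.75  0.49  0.85 -0.5 ]
knob 2.36 [ 0.41  0.74 -0.75  1.74  0.62  0.91  0.18]
knob 3.14 [ 0.44  0.77 -0.8   1.74  0.67  0.93  0.93]
knob 3.92 [ 0.63  0.98 -1.19  1.73  0.99  1.17  1.5 ]
knob 4.71 [-0.79  0.93  1.1   1.81 -0.96  1.05 -2.44]
knob 5.5 [-0.03  0.62 -0.09  1.77  0.08  0.76 -2.53]
```

```bash
sed -i 's/px\*(11.6+71.5)/px*.0827/' h.py
python3 - <<'E'
from h import *
p=np.array([.5272,-.255]);R=Rz(LV)
command_gripper(.055,40)
movep([*p,.12],R); move_l([*p,.034],feed=.1)
command_gripper(.0,40); s=sense(); print(s['time_s'],s['finger_gap'],s['gripper_force'])
move_l([*p,.16],feed=.2)
movep([*land,.16],Rz(PL)); 
s=sense(); print(s['time_s'],s['finger_gap'],s['position'],land,s['wrist_force'])
save('hover','wrist')
E
```

```text
3.6667 0.023332777104967162 40.9373939037323
6.0667 0.023283945761876212 [0.60423116 0.17739644 0.15949321] [0.60379655 0.1793804 ] [ 0.77135525 -0.24234253 -0.7616125 ]
```

View pics/hover.png

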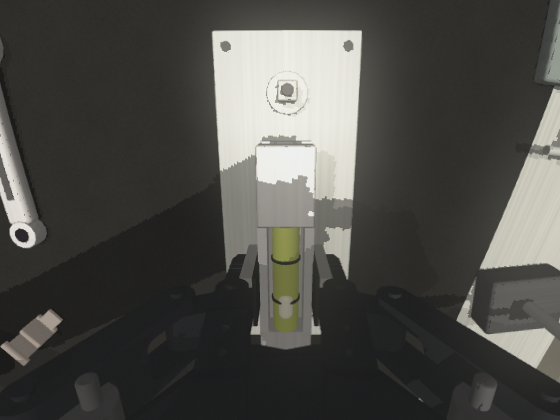

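Mid level is held square with the plate, stub collar at (287,93), level's front end at row ~145. Check clearance by depth, then lower.

```bash
python3 - <<'E'
from h import *
z=np.load('pics/hover.npz');W=cloud(z['im'],z['d'],'wrist',dict(position=z['p'],tcp_rot=z['R']))
a=(W[...,:2]-land)@px; b=(W[...,:2]-land)@np.array([-px[1],px[0]])
top=W[150:220,262:312]; print('lvl z',np.median(top[...,2]))
m=(abs(b)<.006)&(W[...,2]>.12)&(W[...,2]<.18); m[225:]=0; print('level front a',np.percentile(a[m],[50,99,100]), 'b mid',np.median(b[160:220,258:314]))
# level edges
st=(W[...,2]>.048)&(W[...,2]<.1)&(abs(b)<.03)&(a>.06)&(a<.11); st[145:]=0
print('stub a,b',a[st].mean(),b[st].mean(),np.percentile(a[st],[1,99]),st.sum())
for s in ((W[...,2]>.034)&(W[...,2]<.044)&(a>.05)&(a<.12),): print('plate b',np.percentile(b[s],[1,99]), np.percentile(W[...,2][s],50))
fr=[]
for c in range(268,305,4): print(c, z['d'][138:150,c].round(3)[::2], end=' ')
E
```

```text
lvl z 0.15735830064305922
level front a [0.04340648 0.05795305 0.05803462] b mid 0.00013481881460958244
stub a,b 0.08540239769962628 -0.0007074295816736204 [0.07200829 0.09964649] 1411
plate b [-0.05300529  0.05209359] 0.0396436255608174
268 [0.232 0.144 0.14  0.12  0.118 0.118] 272 [0.232 0.144 0.131 0.121 0.118 0.118] 276 [0.231 0.144 0.131 0.119 0.117 0.118] 280 [0.232 0.144 0.13  0.121 0.118 0.117] 284 [0.232 0.144 0.131 0.121 0.117 0.119] 288 [0.231 0.144 0.131 0.12  0.117 0.118] 292 [0.232 0.144 0.131 0.121 0.117 0.117] 296 [0.233 0.145 0.131 0.12  0.119 0.118] 300 [0.231 0.145 0.131 0.12  0.118 0.118] 304 [0.232 0.144 0.14  0.12  0.117 0.118]
```

```bash
python3 - <<'E'
from h import *
move_l([*land,.085],Rz(PL),feed=.12)
print(move_l([*land,.064],feed=.03,until_force=4), sense()['position'], sense()['wrist_force'])
command_gripper(.045)
move_l([*land,.125],feed=.2)
movep([*(land-px*.05),.14],Rz(PL)); sleep(.5)
im,d,s=save('look1','wrist'); print(s['time_s'],s['position'])
c=im[120:320,190:390]; cv2.imwrite('pics/look1c.png',cv2.resize(c[:,:,::-1],None,fx=3,fy=3,interpolation=cv2.INTER_CUBIC))
E
```

```text
True [0.6039482  0.1791802  0.07047199] [-1.50836194 -1.19211127  3.85281167]
9.0083 [0.61487759 0.13112245 0.13990337]
```

View pics/look1c.png

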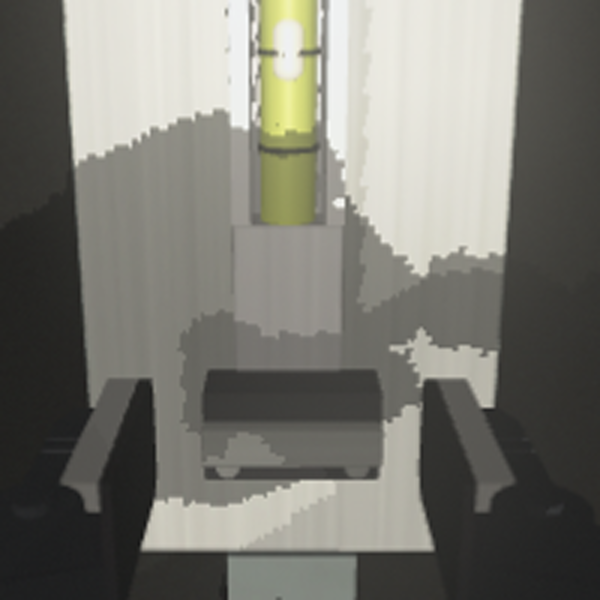

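Line centres are at crop rows 52 and 148, and the bubble is centred at about 49. That puts it ≈10.6 mm toward the stub, so I need about 2.3 rad clockwise.

```bash
cat >> h.py <<'E'
def turn(cw,kn,zt=.0705):
    # grip the knob at kn, turn it cw rad clockwise, release, rise
    q=np.array(inverse_kinematics([*kn,.13],Rz(1.2))); q[6]+=cw/2+(-.3-q[6])*0; q[6]=np.clip(q[6],-2.5+max(cw,0),2.5+min(cw,0))
    print('q',q.round(2)); command_gripper(.062); move_joints(q)
    s=sense(); R=np.array(s['tcp_rot']); print('tilt',R[2],s['position'])
    move_l([*kn,zt],feed=.12); command_gripper(0,40); s=sense(); print('gap',s['finger_gap'],s['position'],s['wrist_force'].round(1))
    q=np.array(s['joint_pos']); q[6]-=cw; move_joints(q); sleep(.2); s=sense(); print('after',s['joint_pos'][6],q[6],s['ft_torque'].round(2),s['wrist_force'].round(1))
    command_gripper(.062); move_l([*s['position'][:2],.13],feed=.2)
E
python3 - <<'E'
from h import *
movep([*(knob-.06*np.array([np.cos(1.2),np.sin(1.2)])),.15],Rz(1.2)); sleep(.3)
im,d,s=save('knob','wrist'); W=cloud(im,d,'wrist',s)
m=(W[...,2]>.066)&(W[...,2]<.085)&(np.linalg.norm(W[...,:2]-knob,axis=-1)<.03)
p=W[m]; c,r=cv2.minEnclosingCircle((p[:,:2]*1000).astype(np.float32)); print(m.sum(),c,r,p.mean(0)); 
kw=np.array(c)/1000; kn=(kw+knob)/2
if 15<r<23 and np.linalg.norm(kw-knob)<.006: turn(2.3,kn)
print(sense()['time_s'])
E
```

```text
3204 (641.2425537109375, 20.130523681640625) 20.52302360534668 [0.64139971 0.02064358 0.07391043]
q [ 0.23  0.58 -0.46  1.72  0.31  0.91  0.42]
tilt [-1.97920649e-04 -2.46643053e-04 -9.99999950e-01] [0.64055926 0.02064926 0.13003204]
gap 0.03891180606620605 [0.64129096 0.02118545 0.07174604] [-1.  -1.   5.2]
after -1.9153692110833722 -1.9155925688225464 [-0.27 -0.75  0.04] [ 3.7 -1.4 -1.6]
15.35
```

```bash
cat >> h.py <<'E'
def look(n):
    movep([*(land-px*.035),.14],Rz(PL)); sleep(.8)
    im,d,s=save(n,'wrist'); print(s['time_s'],s['position'])
    c=im[120:320,190:390]; cv2.imwrite(f'pics/{n}c.png',cv2.resize(c[:,:,::-1],None,fx=3,fy=3,interpolation=cv2.INTER_CUBIC))
E
python3 -c "
from h import *
look('look2')"
```

```text
17.3417 [0.61168036 0.14530547 0.14002056]
```

View pics/look2c.png

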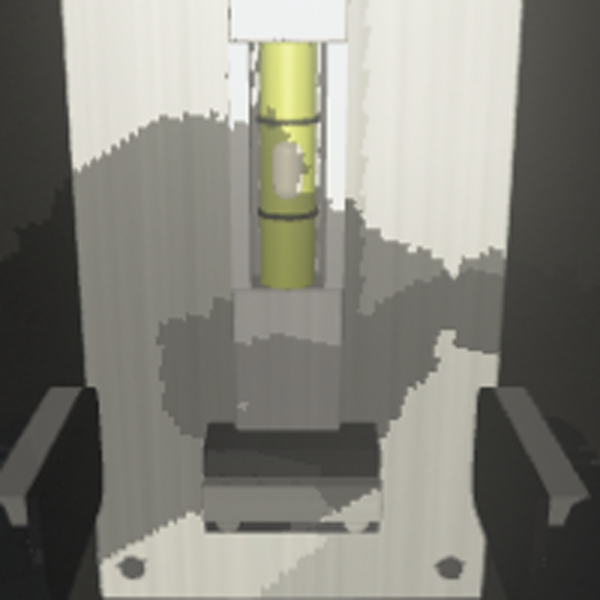

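The lines are at rows 120 and 214, and the bubble spans 140–199, so it is centred within 0.5 mm. Next: find the level's middle by depth and press.

```bash
python3 - <<'E'
from h import *
z=np.load('pics/look2.npz');W=cloud(z['im'],z['d'],'wrist',dict(position=z['p'],tcp_rot=z['R']))
n=np.array([-px[1],px[0]]);a=(W[...,:2]-land)@px; b=(W[...,:2]-land)@n
m=(abs(b)<.02)&(W[...,2]>.062)&(W[...,2]<.08)&(abs(a)<.066); A,B=np.percentile(a[m],[.5,99.5]),np.percentile(b[m],[.5,99.5])
print(A,B,np.median(W[...,2][m])); 
ca,cb=A.mean() if A[1]-A[0]>.116 else 0,B.mean(); print('lines a',a[int(120+40),286],a[int(120+71.3),286])
c=land+px*ca+n*cb; np.save('c.npy',c); print(ca,cb)
if abs(ca)<.005 and abs(cb)<.005:
    command_gripper(0,40); movep([*c,.125],Rz(PL)); sleep(.4)
    f0=sense()['wrist_force']; print('f0',f0)
    t=move_l([*c,.08],feed=.02,until_force=6); s=sense(); print(t,s['position'],s['wrist_force']-f0,s['time_s'])
    sleep(.4); s=sense(); print(s['position'],s['wrist_force']-f0); np.save('f0.npy',f0)
E
```

```text
[-0.05821261  0.05949172] [-0.0115085   0.01233038] 0.06971177115236624
lines a 0.010442793169760264 -0.009155429108523759
0.0006395524904791033 0.0004109423951764446
f0 [0.31822423 0.25907066 0.60771742]
True [0.6032586  0.17991968 0.09515758] [-2.58926524 -0.53356361  3.93030399] 20.1
[0.60327756 0.17990094 0.09516388] [-1.20342508 -0.70958515  5.27052205]
```

```bash
python3 - <<'E'
from h import *
c=np.load('c.npy');f0=np.load('f0.npy')
zc=sense()['position'][2]
def F():
    r=[]
    for _ in range(5): sleep(.05); r.append(sense()['wrist_force']-f0)
    return np.mean(r,0)
for k in range(12):
    f=F(); print(round(zc,5),f.round(2),sense()['position'].round(5),sense()['time_s'])
    if 9<f[2]<10.8: break
    zc+= -.0002 if f[2]<9 else .0001
    move_l([*c,zc],feed=.02)
save('press','wrist')
im=cv2.imread('pics/press.png'); cv2.imwrite('pics/pressc.png',cv2.resize(im[150:400,160:410],None,fx=2.4,fy=2.4,interpolation=cv2.INTER_CUBIC))
E
```

```text
0.09516 [-1.12 -0.69  4.4 ] [0.60325 0.17993 0.09515] 20.75
0.09496 [-0.04  0.19  2.54] [0.60348 0.18004 0.09514] 21.25
0.09476 [-0.81 -0.02  4.38] [0.6035  0.1801  0.09516] 21.75
0.09456 [-0.95 -0.65  5.77] [0.60348 0.1801  0.09514] 22.25
0.09436 [-1.67 -0.92  6.91] [0.60347 0.18009 0.09514] 22.75
0.09416 [-1.75 -0.84  7.95] [0.60348 0.1801  0.09511] 23.25
0.09396 [-2.09 -1.47  8.78] [0.60352 0.18013 0.09513] 23.75
0.09376 [-2.31 -1.44  9.7 ] [0.60349 0.18012 0.09513] 24.25
```

View pics/pressc.png

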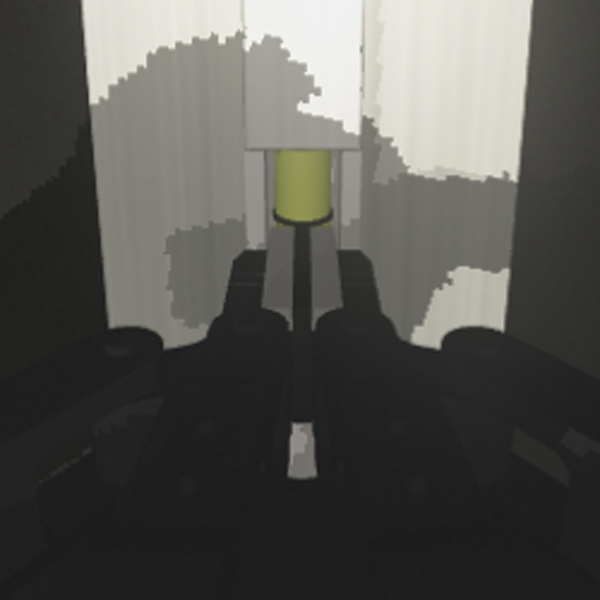

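Fingers are closed on the middle of the level, and no bubble shows past the visible line at row 215. I'll trim out the small sideways push and then hand in.

```bash
python3 - <<'E'
from h import *
c=np.load('c.npy');f0=np.load('f0.npy');zc=.09376;c=c+[0,0]
def F():
    sleep(.3);return np.mean([(sleep(.04),sense()['wrist_force']-f0)[1] for _ in range(6)],0)
for k in range(4):
    f=F(); print(f.round(2),sense()['position'].round(5))
    if np.hypot(*f[:2])<1.2 and 9<f[2]<10.8: break
    c=c+np.clip(f[:2]*.00015,-.0004,.0004); zc+=np.clip((f[2]-9.8)*.00015,-.0002,.0002)
    move_l([*c,zc],feed=.02)
f=F();print(f.round(2),sense()['position'].round(5),sense()['time_s'])
if 8.5<f[2]<11.5: print(finish_job())
E
```

```text
[-2.41 -1.42 10.05] [0.6035  0.18012 0.09513]
[-1.1  -0.81  9.05] [0.60346 0.1801  0.09512]
[-0.83 -1.31  9.2 ] [0.60343 0.18011 0.09513]
[-0.69 -0.48  9.01] [0.60343 0.18005 0.09509]
[-0.84 -0.76  8.96] [0.60344 0.18008 0.09513] 27.8
the job is handed in; nothing more can be done
None
```

The 120 mm level lies on the plate between the stub and the rest. I turned the knob until the bubble was within about 0.5 mm of centre, then pressed the level's middle straight down with about 9 N. The job was handed in at 27.8 s with the arm still pressing. The closed fingers cover the bubble, so I last saw it centred just before pressing.

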